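Weigh a cover panel on the hook scale and clip it into the rack

TASK

Take the blue cover panel out of the wooden stand, hang it by its window crossbar on the hook of the spring scale, and let go until scale and panel are quite still, lowering it gently so that the hook never bottoms out. Then lift it off and push it fully home, upright and centred, in the free spring clip slot of the green rack. Leave the grey panels and the other things on the bench where they are.

Things in the scene. Friction and masses are not known exactly. Their poses are not given: they have to be found in the camera images.
- panel_blue: The blue cover panel, 0.2 to 0.4 kg, 120 mm wide (x), 10 mm thick (y), 118 mm high at the shoulders, 131 mm at the crown; origin at the centre of its underside, z up. Top middle: a window 34 mm wide from z = 78 mm up to a bowed crossbar 12 mm thick. The shoulders beside it (17 to 60 mm from the middle) are plain, to grip. Both faces are alike: half a turn about z changes nothing.
- panel_blue_eye (a point): Peak of the lower edge of the blue panel's crossbar, 118 mm straight above the panel's origin, mid-thickness: this spot hangs in the hook.
- panel_grey_a: A grey panel in the stand, shape, size and origin as the blue one: leave it.
- panel_grey_b: The other grey panel in the stand, likewise: leave it.
- stand: Fixed wooden stand, base 130 x 190 x 12 mm, origin under its centre. Three slots 13 mm wide run along its x at y = -60, 0, +60 mm between 9 mm fences 110 mm long with tops 46 mm above the bench. The blue and two grey panels stand in them in any order, on the base, their width along the stand's x.
- scale: Fixed hook scale; origin on the bench straight below the hook's bowl. x points away from the robot to the column (20 mm thick, at x 105, y 16 mm, 360 mm high). White housing 36 x 60 x 90 mm (centre x 0, y 16) 273 to 363 mm above the bench: a gripper hanging straight down over a hung panel strikes it, so lean the tool back toward -x 20 to 50 degrees. Base 14 mm high, x 0..150, y -55..55.
- hook_bowl (a point): Top of the rod at the hook's lowest point, 203 mm above the bench unloaded; sinks with the load. A J of 6 mm rod in the scale's y-z plane: stem 16 mm to the +y side of this point, tip 16 mm higher and 18 mm to the -y side. Bring the crossbar (panel width along the scale's x) from the -y side over the tip, its eye 20 to 32 mm above this point, and lower it in.
- scale_hook (a joint): How far the hook is pulled down, m: 0 unloaded, stop at 0.045. Spring 180 N/m, lightly damped: the panel pulls it down 12 to 23 mm and bobs for about a second.
- rack: Fixed green rack, base 130 x 140 x 12 mm (y -50..90); origin on the bench straight below the middle of its free spring clip slot. Slots run along its x, which points away from the robot. The slot 65 mm to the +y side holds a grey panel fixed to the rack. Panels in the rack are 143 mm high above the bench.
- slot (a point): Floor of the free clip slot, centre, 12 mm above the bench; axes as the rack's. The panel's origin belongs here, its width along x. Steel cheek on the +y side, face at y = 5 mm; sprung jaw on the -y side, resting at y = -1 mm and pushed back by the panel. Both flare 17 degrees from 48 mm to a mouth at 83 mm above the bench (y -11 to 15). Push down with about 5 to 15 N until it stands on the floor.
- adjustable_wrench: Adjustable wrench, 228 mm long, 18 mm high; origin at the centre of its underside. A bystander: leave it alone.
- tape_measure: Yellow tape measure, 37 x 88 x 62 mm; origin at the centre of its underside. A bystander: leave it alone.
- big_bolt: Big steel bolt, 100 mm long, 25 mm high; origin at the centre of its underside. A bystander: leave it alone.
- tape_masking: Roll of masking tape, 104 mm across, 25 mm high; origin at the centre of its underside. A bystander: leave it alone.
- jar_blue_lid: Jar with a blue lid, 83 mm across, 105 mm high; origin at the centre of its underside. A bystander: leave it alone.

How it is judged:
By the outcome, as a careful person would: the job done as asked, in the order asked, and still so for the second after the job is handed in, with the robot touching nothing.
It also fails if it takes over 64 s, if anything falls off the work surface, if the arm or the gripper's body presses on something with over 40 N, if the wrist force passes 120 N, or if a joint passes its speed limit or range.

ROBOT

A 6-joint arm with a two-finger parallel gripper is mounted at the origin on a cart in front of the work surface, level with it; the furniture and walls round the work are solid. World frame = base frame: x ahead of the robot, y to its left, z up, the work surface at z = 0. Lengths are in m, angles in rad, forces in N, time in s.
With the tool pointing down it reaches from about 0.3 to 0.825 m from the base axis. Payload 5.4 kg.
Tool frame: the origin (TCP) lies at the centre of the arm's flange, where the gripper is bolted on; the fingertips stand ahead of it and the grasp point (between the pads) lies 171 mm ahead of it (env.tip_reach is the z of the fingertips in the tool frame, in m); z points along the fingers, y is the line along which they close (so a half turn about z gives the same grasp; the last joint's range is limited). The gripper opens to 92 mm and grips with 3 to 60 N. Pads are 20 mm wide; open, the fingers measure 128 mm over their backs; the gripper's body (75 mm by 189 mm) begins 69 mm behind the grasp point.
Start: joints at [-1.53, 0.158, 1.597, -0, 1.386, -0.21], TCP at [0.143, -0.557, 0.405] pointing down, gripper open.
Joint ranges: [-2.91, 2.91], [-0.94, 2.29], [0.18, 2.7], [-1.29, 4.43], [0.17, 2.64], [-3, 3]. Speed limits (rad/s): [2.57, 2.57, 3.14, 3.14, 3.14, 3.14].

INTERFACE

Orientations are given as [roll, pitch, yaw] about the fixed x, y, z axes, in that order (R = Rz(yaw) Ry(pitch) Rx(roll)).
In Python, from bench import env gives the robot as it stands.
- The arm moves only by the shell command python3 steer.py 'ROWS' [FORCE]. ROWS is a JSON list of rows, 1 to 10 of them, each of 7 numbers: a rotation vector rx, ry, rz in rad, then dx, dy, dz in m, then the opening from 0.0 (shut) to 1.0 (fully open); each row shifts and turns the commanded pose from where the row before left it, along the tool's axes as they then stand; what a row does not reach is not made up. A row lasts 1/12 s, in which the tool goes at most 0.0417 m and 0.125 rad, less where a joint would pass 70% of its speed; a pose out of reach is approached as far as the arm can. The fingers move at their own pace and stop on an object; FORCE is the grip in N (left out, the last holds). Time passes only in rows, so rows that do not move let the fingers close. It prints the time, the measured TCP pose, the force, the opening and the grip force at its end.
- env.state(): the state, without advancing time (a new reading comes with each control period).
- env.camera(name): name is "scene" or "top" or "wrist"; returns (picture, depth): 384x512x3 uint8, red, green, blue; 384x512 float32, m along the optical axis (not along the pixel's ray), 0 where there is no reading.
- env.camera_model(name): a dict with "fovy" (degrees; the focal length in pixels is half the picture's height over the tangent of half this angle, whatever the lens; pixels are square), "cx", "cy" (the principal point, pixels), "R" (3x3) and "t" (3): a world point X has camera coordinates R X + t. Camera axes: x right, y down, z forward; pixel columns grow to the right and rows downward; lengths in m; the calibration is good to about 2 mm. The wrist camera is an equidistant fisheye: a pixel r from the principal point sees the ray r / f radians off the axis. A picture is of the moment at which its call begins: read the wrist's pose just before it. camera_model takes no time and is no camera call; for the wrist camera it gives the pose at the moment of the call.
- env.finish_job(): hands the job in; it is judged then, once.
The state is a dict: "time_s": time; "qpos": joint angles; "joint_vel": joint speeds; "effort": joint torques, N m; "tcp_pos": TCP position; "eef_rot": TCP orientation; "contact_force": force on the tool from outside, world axes, zero at the start; "moment": the same for the moment, N m; "width": opening from 0.0 (shut) to 1.0 (fully open); "grasp_force": force on a finger pad.
Only numpy, scipy, OpenCV 4.12 (cv2) and the standard library are available. Lean on these libraries where they do the work, as an engineer would, in place of code of your own. Each camera call takes 0.05 s, during which the arm holds its last target. There are 200 camera calls.

## Working session

There is one attempt and no reset: what is moved stays moved. The work goes in short steps, Python scripts to look and compute and a shell command to move; the robot and the scene stay as the last step left them, time stands still between calls to the robot, and variables do not carry over. Pictures are saved under pics/ and viewed, at most 15 in all, crops included, and the job is handed in when it is done.

```bash
ls; mkdir -p pics; python3 - <<'E'
from bench import env
import cv2,numpy as np
for n in ("scene","top"):
    p,d=env.camera(n); cv2.imwrite(f"pics/{n}0.png",p[:,:,::-1]); np.save(f"pics/{n}0.npy",d)
    m=env.camera_model(n); print(n,m)
print(env.tip_reach, env.state())
E
```

```text
bench.py
pics
steer.py
scene {'fovy': 46.530161764948446, 'cx': 256.8570429000405, 'cy': 192.12575436980345, 'R': array([[-0.8568696 , -0.51545622, -0.00890905],
       [-0.23225312,  0.40139928, -0.88596676],
       [ 0.46025316, -0.75708884, -0.46366315]]), 't': array([0.44747133, 0.22920876, 1.02021945])}
top {'fovy': 54.41366064404411, 'cx': 251.19908642584537, 'cy': 180.88593137859448, 'R': array([[-0.00236984, -0.99995718, -0.00894533],
       [-0.99297887,  0.00341106, -0.11824267],
       [ 0.11826812,  0.00860231, -0.99294444]]), 't': array([0.029868  , 0.5301916 , 1.35541571])}
0.1901 {'time_s': 0.1, 'qpos': array([-1.53010015e+00,  1.58999173e-01,  1.59810184e+00, -3.04466472e-05,
        1.38619147e+00, -2.10123108e-01]), 'joint_vel': array([ 0.00031143, -0.00087865, -0.00168482,  0.002187  , -0.00106394,
       -0.00224953]), 'effort': array([ 1.94614136e-04, -3.86503994e+01, -3.22960067e+01,  7.02717667e-02,
        3.39610444e-02, -5.27527402e-05]), 'tcp_pos': array([ 0.14266606, -0.55676342,  0.40381195]), 'eef_rot': array([-3.13992397e+00, -3.25289078e-04,  2.50824632e-01]), 'contact_force': array([-0.24564252,  0.11971118, -0.15637887]), 'moment': array([-0.07999595,  0.01336837, -0.05043012]), 'grasp_force': 0.0, 'width': 0.9988340250747266}
```

View pics/scene0.png

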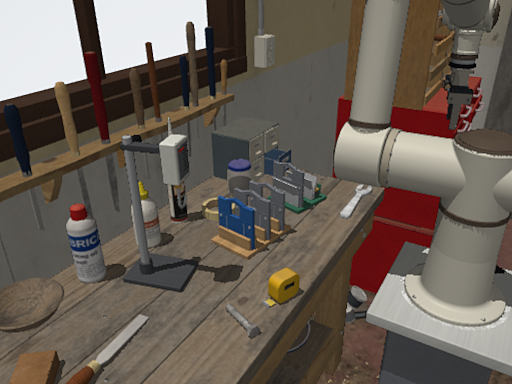

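View pics/top0.png

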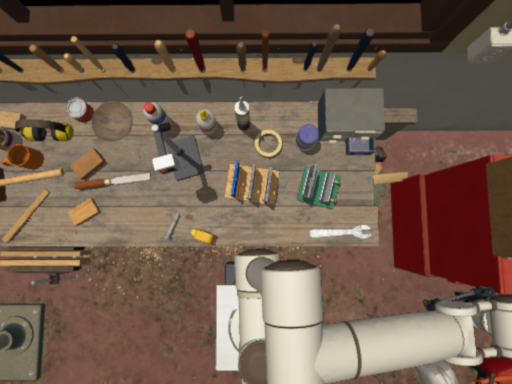

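The scene view shows the blue panel in the nearest stand slot at about (238,220). The scale is at (160,210), its white housing at (174,158). The rack is behind at (298,188). In the top view, blue is at (234,180), the scale at (180,158) and the rack at (320,187).

```bash
cat > h.py <<'E'
import numpy as np,cv2
from bench import env
def cloud(n,d,m=None):
    m=m or env.camera_model(n); f=192/np.tan(np.radians(m["fovy"]/2))
    v,u=np.mgrid[:384,:512]
    c=np.stack([(u-m["cx"])/f*d,(v-m["cy"])/f*d,d],-1)
    return (c-m["t"])@m["R"]
def rect(P):
    (c,s,a)=cv2.minAreaRect(P[:,:2].astype(np.float32)*1000); return np.round(c,1),np.round(s,1),round(a,1),len(P)
E
python3 - <<'E'
from h import *
for n in("top","scene"):
    p=cv2.imread(f"pics/{n}0.png"); d=np.load(f"pics/{n}0.npy"); W=cloud(n,d)
    hsv=cv2.cvtColor(p,cv2.COLOR_BGR2HSV); H,S,V=[hsv[:,:,i].astype(int) for i in range(3)]
    x,y,z=W[...,0],W[...,1],W[...,2]; ok=d>0
    reg=lambda u0,u1,v0,v1:(np.mgrid[:384,:512][1]>=u0)&(np.mgrid[:384,:512][1]<u1)&(np.mgrid[:384,:512][0]>=v0)&(np.mgrid[:384,:512][0]<v1)&ok
    if n=="top": RS,RR,RC,RJ=reg(222,284,155,210),reg(290,350,160,215),reg(145,215,125,185),None
    else: RS,RR,RC,RJ=reg(205,292,172,256),reg(265,330,150,212),reg(115,205,120,290),None
    blue=RS&(H>100)&(H<125)&(S>120)&(z>.02); print(n,"blue",rect(W[blue]),"z",np.percentile(z[blue],[2,98]).round(3))
    b=RS&(z>.1)&(z<.16)
    print("all panels top",rect(W[b]))
    print("stand",rect(W[RS&(z>.006)&(z<.2)]))
    print("rack",rect(W[RR&(z>.008)&(z<.2)]))
    g=RR&(H>60)&(H<95)&(S>90)&(z>.005)&(z<.03);print("rack green",rect(W[g]))
    print("rack tops",rect(W[RR&(z>.125)&(z<.16)]))
    print("scale base",rect(W[RC&(z>.008)&(z<.022)&(S<90)]))
    print("housing",rect(W[RC&(z>.33)&(z<.40)]), rect(W[RC&(z>.27)&(z<.40)&(V>150)&(S<60)]))
    print("col",rect(W[RC&(z>.05)&(z<.30)]))
    np.save(f"pics/{n}W.npy",W)
p=cv2.imread("pics/top0.png"); cv2.imwrite("pics/c1.png",cv2.resize(p[120:220,140:350],None,fx=3.8,fy=3.8,interpolation=cv2.INTER_CUBIC))
p=cv2.imread("pics/scene0.png"); cv2.imwrite("pics/c2.png",cv2.resize(p[110:290,110:330],None,fx=3.3,fy=3.3,interpolation=cv2.INTER_CUBIC))
E
```

```text
top blue (array([531. ,  84.7]), array([  8.7, 115.2]), 81.5, 111) z [0.083 0.143]
all panels top (array([521.5,  26.2]), array([132. , 122.4]), 79.5, 331)
stand (array([530.6,  26. ]), array([201. , 223.3]), 1.6, 1781)
rack (array([ 513.4, -208.6]), array([174.1, 130.6]), 75.0, 1234)
rack green (array([ 507.3, -225.4]), array([137.9, 126.5]), 75.2, 471)
rack tops (array([ 520.5, -182.3]), array([ 10.6, 118.6]), 75.2, 107)
scale base (array([638.5, 300.8]), array([210.8, 242.8]), 75.7, 878)
housing (array([592.7, 283.4]), array([135.3,  61. ]), 10.7, 620) (array([593. , 287.8]), array([129.4,  58.3]), 14.1, 282)
col (array([639.4, 257.2]), array([101.6, 242.4]), 67.4, 255)
scene blue (array([527.2,  63.5]), array([ 67.7, 119.4]), 81.1, 948) z [0.043 0.137]
all panels top (array([509.6, -41.9]), array([281. , 127.3]), 80.9, 1133)
stand (array([604.9, -85.5]), array([263.4, 503.3]), 30.1, 5108)
rack (array([ 519.2, -233.9]), array([193.8, 544.7]), 30.1, 2414)
rack green (array([ 505.5, -220.9]), array([141.1, 130. ]), 73.2, 256)
rack tops (array([484.9, -89.1]), array([ 96.8, 264.2]), 22.0, 202)
scale base (array([816.8,  77. ]), array([257.3, 714.3]), 36.1, 1866)
housing (array([593.3, 288.4]), array([139.7,  63.6]), 9.4, 1075) (array([637.6, 181.7]), array([129.6, 312.4]), 22.3, 204)
col (array([817.1,  64.5]), array([248.7, 728.7]), 34.7, 5641)
```

View pics/c1.png

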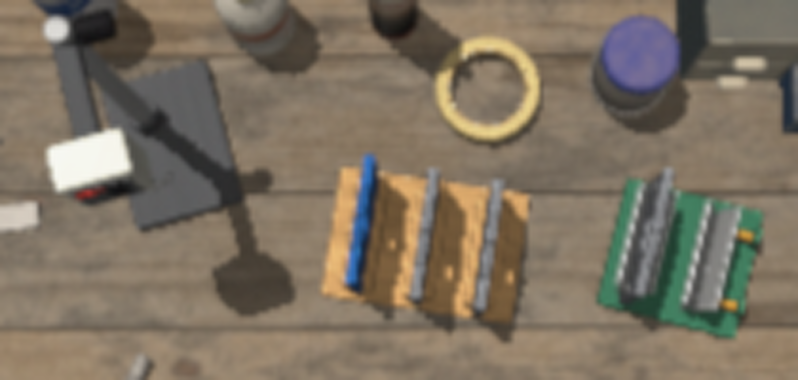

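View pics/c2.png

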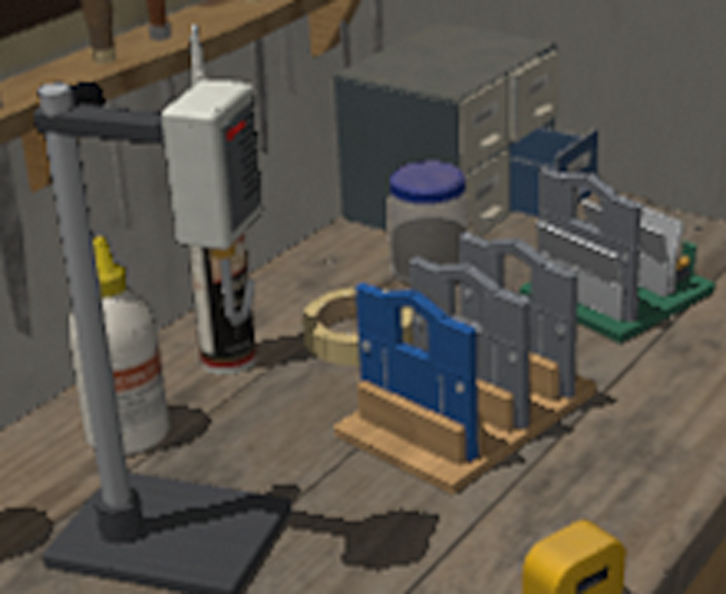

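The crops show the blue panel as the outermost (+y) panel in the stand, yawed about -8°. The rack is yawed about -15°, with its free clip slot at c1 (712,255). The scale is yawed about +12° and its hook is visible at c2 (235,300). Next I'll fit these properly.

```bash
python3 - <<'E'
from h import *
from scipy.optimize import minimize
V,U=np.mgrid[:384,:512]
D={}
for n in("top","scene"):
    p=cv2.imread(f"pics/{n}0.png"); hsv=cv2.cvtColor(p,cv2.COLOR_BGR2HSV).astype(int); D[n]=(np.load(f"pics/{n}W.npy"),hsv)
def pts(n,u0,u1,v0,v1,z0,z1,smax=255,vmin=0,vmax=255,xy=None):
    W,h=D[n]; m=(U>=u0)&(U<u1)&(V>=v0)&(V<v1)&(W[...,2]>z0)&(W[...,2]<z1)&(h[...,1]<=smax)&(h[...,2]>=vmin)&(h[...,2]<=vmax)
    P=W[m]
    if xy: P=P[np.hypot(P[:,0]-xy[0],P[:,1]-xy[1])<xy[2]]
    return P
print("housing top",rect(pts("top",150,178,148,180,.35,.38,60,150)), np.median(pts("top",150,178,148,180,.35,.38,60,150)[:,2]))
print("housing scene",rect(pts("scene",155,195,130,190,.27,.375,60,120,xy=(.58,.28,.09))))
for n,b in(("top",(150,210,130,185)),("scene",(115,205,225,295))):
    P=pts(n,*b,.007,.021,vmax=110,xy=(.64,.28,.13)); print("base",n,rect(P),np.median(P[:,2]))
    np.save(f"pics/base{n}.npy",P)
P=pts("scene",172,192,183,215,.18,.272,xy=(.57,.27,.08)); print("hook n",len(P)); 
if len(P):
    for q in P[np.argsort(P[:,2])][::3]: print(q.round(3),end=" ")
print()
for n,b in(("scene",(105,150,130,275)),):
  P=pts(n,*b,.04,.30,xy=(.70,.30,.1)); 
  for z in(.08,.15,.22,.28):
    Q=P[abs(P[:,2]-z)<.02]; print("col",z,Q.mean(0).round(4),len(Q))
# rack tops
P=pts("top",290,350,160,215,.125,.16); print("rack grey",rect(P),np.median(P[:,2]))
for t,b in(("top",(290,350,160,215)),("scene",(265,330,150,212))):
  P=pts(t,*b,.06,.1,xy=(.505,-.225,.12)); print(t,"mid",rect(P))
# blue shapes top-camera panels each
P=pts("top",222,284,155,210,.11,.16)
k=(P[:,1]+ (P[:,0]-.53)*np.tan(np.radians(8.5)))
for c in(.085,.025,-.035):
    Q=P[abs(k-c)<.025]; print("panel",c,rect(Q),np.median(Q[:,2]))
E
```

```text
housing top (array([547.9, 276.6]), array([36.2, 58.5]), 15.6, 252) 0.3626534164403181
housing scene (array([547.1, 281.9]), array([34. , 61.7]), 15.2, 760)
base top (array([632.1, 275.3]), array([156.4, 188.4]), 84.9, 864) 0.013692110453676028
base scene (array([638.4, 251.7]), array([160.7, 183.3]), 16.0, 1616) 0.012133441396240105
hook n 113
[0.549 0.266 0.198] [0.552 0.259 0.199] [0.552 0.258 0.201] [0.556 0.261 0.202] [0.553 0.261 0.203] [0.553 0.257 0.203] [0.549 0.276 0.204] [0.555 0.251 0.205] [0.555 0.254 0.206] [0.555 0.247 0.208] [0.547 0.278 0.21 ] [0.549 0.281 0.211] [0.557 0.248 0.213] [0.545 0.279 0.214] [0.557 0.251 0.214] [0.559 0.245 0.216] [0.548 0.281 0.216] [0.546 0.278 0.217] [0.548 0.281 0.221] [0.545 0.281 0.224] [0.547 0.282 0.227] [0.547 0.278 0.23 ] [0.547 0.281 0.231] [0.548 0.282 0.234] [0.548 0.282 0.236] [0.547 0.28  0.238] [0.547 0.28  0.24 ] [0.545 0.281 0.244] [0.547 0.279 0.247] [0.55  0.282 0.25 ] [0.541 0.281 0.254] [0.552 0.285 0.255] [0.542 0.286 0.256] [0.544 0.284 0.257] [0.552 0.285 0.258] [0.541 0.281 0.259] [0.543 0.285 0.26 ] [0.542 0.277 0.261] 
col 0.08 [0.6861 0.2681 0.081 ] 238
col 0.15 [0.6492 0.3062 0.1496] 146
col 0.22 [0.6446 0.3116 0.2203] 153
col 0.28 [0.6444 0.3121 0.2804] 164
rack grey (array([ 520.5, -182.3]), array([ 10.6, 118.6]), 75.2, 107) 0.13143481568860163
top mid (array([ 510. , -210.9]), array([ 97.9, 116.3]), 74.2, 348)
scene mid (array([ 513.3, -208.1]), array([101. , 122.5]), 76.6, 545)
panel 0.085 (array([533.6,  84.8]), array([ 10.1, 119.9]), 81.3, 112) 0.13189859690820727
panel 0.025 (array([520.1,  26.6]), array([ 10.2, 118.7]), 81.2, 105) 0.13169410812938848
panel -0.035 (array([508.5, -32.2]), array([  9.8, 118.1]), 81.1, 104) 0.132503177267684
```

```bash
cat >> h.py <<'E'
from scipy.spatial.transform import Rotation as Ro
BLUE=(.5336,.0848,.012,-8.8); SCALE=(.5517,.2636,.203,15.4); RACK=(.5039,-.2451,.012,-14.8)
def fr(psi,a): return Ro.from_euler("z",psi,degrees=True)*Ro.from_euler("y",-a,degrees=True)*Ro.from_euler("x",np.pi)
def cur():
    s=env.state(); return np.array(s["tcp_pos"]),Ro.from_euler("xyz",s["eef_rot"]),s
def go(frame,p,a,back=0,dpsi=0):
    """grasp point to p (in frame's axes, from its origin), lean a deg; prints rotation first, then shift in the turned tool axes"""
    o=np.array(frame[:3]); psi=frame[3]+dpsi
    g=o+Ro.from_euler("z",frame[3],degrees=True).apply(p); R=fr(psi,a)
    tcp=g-R.apply([0,0,.171+back]); p0,R0,s=cur()
    w=(R0.inv()*R).as_rotvec(); d=R.inv().apply(tcp-p0)
    print("t",round(s["time_s"],2),"rot",w.round(4),"then",d.round(4),"| world",(tcp-p0).round(4),"shift now-axes",R0.inv().apply(tcp-p0).round(4))
E
python3 -c "
from h import *
go(BLUE,[-.04,0,.104],35,.07)"
```

```text
t 0.1 rot [-0.1252  0.6024  0.3912] then [ 0.0382 -0.6938  0.1371] | world [ 0.2148  0.6688 -0.0904] shift now-axes [ 0.3741 -0.5944  0.0915]
```

```bash
python3 steer.py '[[0,0,0,0.029,-0.027,0,0.4],[0,0,0,0.029,-0.027,0,0.4],[0,0,0,0.029,-0.027,0,0.4],[0,0,0,0.029,-0.027,0,0.4],[0,0,0,0.029,-0.027,0,0.4],[0,0,0,0.029,-0.027,0,0.4],[0,0,0,0.029,-0.027,0,0.4],[0,0,0,0.029,-0.027,0,0.4]]' 40
python3 steer.py '[[0,0,0,0.0142,-0.0378,0,0.4],[0,0,0,0.0142,-0.0378,0,0.4],[0,0,0,0.0142,-0.0378,0,0.4],[0,0,0,0.0142,-0.0378,0.01,0.4],[0,0,0,0.0142,-0.0378,0.01,0.4],[0,0,0,0.0142,-0.0378,0.01,0.4],[0,0,0,0.0142,-0.0378,0.01,0.4],[0,0,0,0.0142,-0.0378,0.015,0.4],[0,0,0,0.0142,-0.0378,0.015,0.4],[0,0,0,0.0142,-0.0378,0.015,0.4]]'
python3 steer.py '[[-0.021,0.1004,0.0652,0,0,0,0.4],[-0.021,0.1004,0.0652,0,0,0,0.4],[-0.021,0.1004,0.0652,0,0,0,0.4],[-0.021,0.1004,0.0652,0,0,0,0.4],[-0.021,0.1004,0.0652,0,0,0,0.4],[-0.021,0.1004,0.0652,0,0,0,0.4],[0,0,0,0,0,0,0.4],[0,0,0,0,0,0,0.4]]'
python3 -c "
from h import *
p,d=env.camera('wrist'); cv2.imwrite('pics/w1.png',p[:,:,::-1])
go(BLUE,[-.04,0,.104],35,.07);go(BLUE,[-.04,0,.104],35)"
```

```text
time_s: 0.77
tcp_pos: [0.3143, -0.2883, 0.4044]
eef_rot: [-3.141, -0.0, 0.25]
contact_force: [0.3, -0.8, -0.4]
width: 0.441
grasp_force: 0.0
time_s: 1.6
tcp_pos: [0.3565, 0.1094, 0.3206]
eef_rot: [3.141, -0.001, 0.251]
contact_force: [0.3, -0.4, -0.4]
width: 0.399
grasp_force: 0.0
time_s: 2.27
tcp_pos: [0.3566, 0.1075, 0.3206]
eef_rot: [3.137, -0.608, -0.149]
contact_force: [0.2, 0.3, -0.2]
width: 0.396
grasp_force: 0.0
t 2.32 rot [0.0019 0.0027 0.0031] then [-0.0045 -0.0048  0.0061] | world [ 0.0006  0.0047 -0.0075] shift now-axes [-0.0044 -0.0048  0.0061]
t 2.32 rot [0.0019 0.0027 0.0031] then [-0.0045 -0.0048  0.0761] | world [ 0.0402 -0.0014 -0.0649] shift now-axes [-0.0042 -0.0049  0.0761]
```

View pics/w1.png

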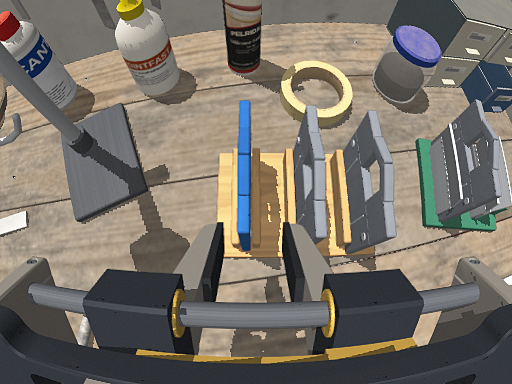

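The wrist view shows the blue panel (244,180) slightly left of the middle between the fingers (254), which matches the computed 5 mm correction. Next: approach, grip and lift.

```bash
python3 steer.py '[[0.002,0.003,0.003,-0.0044,-0.0048,0.006,0.4],[0,0,0,0,0,0.02,0.4],[0,0,0,0,0,0.02,0.4],[0,0,0,0,0,0.02,0.4],[0,0,0,0,0,0.01,0.4],[0,0,0,0,0,0,0.4]]' 50
python3 -c "
from h import *
go(BLUE,[-.04,0,.104],35)"
python3 steer.py '[[0,0,0,0,0,0,0.0],[0,0,0,0,0,0,0.0],[0,0,0,0,0,0,0.0],[0,0,0,0,0,0,0.0],[0,0,0,0,0,0,0.0],[0,0,0,0,0,0,0.0]]' 50
python3 -c "
from h import *
go(BLUE,[-.04,0,.104],35); print(cur()[2]['contact_force'].round(2),cur()[2]['moment'].round(2))"
```

```text
time_s: 2.82
tcp_pos: [0.3978, 0.1053, 0.2545]
eef_rot: [3.141, -0.608, -0.155]
contact_force: [-0.4, -0.1, 0.5]
width: 0.396
grasp_force: 0.0
t 2.82 rot [ 0.0015  0.003  -0.0013] then [ 0.0003 -0.0005 -0.0017] | world [-0.0007  0.0006  0.0015] shift now-axes [ 0.0002 -0.0005 -0.0017]
time_s: 3.32
tcp_pos: [0.3977, 0.1062, 0.2573]
eef_rot: [-3.14, -0.616, -0.156]
contact_force: [-3.4, 3.5, 4.6]
width: 0.109
grasp_force: 50.0
t 3.32 rot [-0.0008 -0.0052 -0.0018] then [-0.0011  0.0003  0.0007] | world [-0.0006 -0.0003 -0.0012] shift now-axes [-0.0011  0.0003  0.0007]
[-3.38  3.52  4.6 ] [0.75 0.27 0.52]
```

```bash
python3 steer.py '[[0,0,0,0.0057,0,-0.0082,0],[0,0,0,0.0086,0,-0.0123,0],[0,0,0,0.0086,0,-0.0123,0],[0,0,0,0.0086,0,-0.0123,0],[0,0,0,0.0086,0,-0.0123,0],[0,0,0,0.0086,0,-0.0123,0],[0,0,0,0.0086,0,-0.0123,0],[0,0,0,0,0,0,0],[0,0,0,0,0,0,0]]'
python3 - <<'E'
from h import *
for n in("top","scene","wrist"):
    p,d=env.camera(n); cv2.imwrite(f"pics/{n}2.png",p[:,:,::-1]); np.save(f"pics/{n}2.npy",d)
s=cur()[2];print(s["contact_force"].round(2),s["moment"].round(2))
for n in("top","scene"):
    p=cv2.imread(f"pics/{n}2.png"); W=cloud(n,np.load(f"pics/{n}2.npy")); h=cv2.cvtColor(p,cv2.COLOR_BGR2HSV).astype(int)
    m=(h[...,0]>100)&(h[...,0]<125)&(h[...,1]>120)&(np.abs(W[...,0]-.53)<.12)&(np.abs(W[...,1]-.085)<.06)&(W[...,2]>.09)
    P=W[m]; print(n,rect(P),P[:,2].min(),P[:,2].max()); np.save(f"pics/{n}b2.npy",P)
go(BLUE,[-.04,0,.204],35)
P=np.load("pics/sceneb2.npy"); c=P.mean(0); nrm=np.linalg.svd(P-c)[2][2]; print("normal",nrm.round(3))
e=Ro.from_euler("z",-8.8,degrees=True).apply([1,0,0]); r=np.stack([(P-c)@e,P[:,2]],1).astype(np.float32)*1000
print(cv2.minAreaRect(r), (c@e))
a=np.stack([(r[:,0]-r[:,0].min())*3,(r[:,1].max()-r[:,1])*3],1).astype(int); im=np.zeros((a[:,1].max()+9,a[:,0].max()+9),np.uint8); im[a[:,1],a[:,0]]=255
# bottom edge line
L=[(u,r[np.abs(r[:,0]-u)<2.5,1].min()) for u in np.arange(-50,51,10)]; print(np.round(L,1).tolist())
p=cv2.imread("pics/scene2.png"); cv2.imwrite("pics/c3.png",cv2.resize(p[110:290,110:330],None,fx=3.3,fy=3.3,interpolation=cv2.INTER_CUBIC))
E
```

```text
time_s: 4.07
tcp_pos: [0.3969, 0.1058, 0.3563]
eef_rot: [-3.141, -0.614, -0.156]
contact_force: [0.2, -0.3, -2.8]
width: 0.107
grasp_force: 50.0
[-0.23 -1.09 -3.44] [ 0.13  0.68 -0.03]
top (array([532.1,  82.9]), array([ 11.3, 110.7]), 80.6, 119) 0.1858537591852416 0.2554524698239406
scene (array([499.3, 107.7]), array([178.6,  74. ]), 3.4, 1218) 0.10994729912185497 0.3707603508138209
t 4.22 rot [ 0.0008  0.0004 -0.0016] then [ 0.0014 -0.0002 -0.0008] | world [0.0007 0.0001 0.0015] shift now-axes [ 0.0014 -0.0002 -0.0008]
normal [ 0.15   0.989 -0.001]
((-21.42871856689453, 241.87879943847656), (148.4599609375, 295.9621276855469), 18.567258834838867) 0.5070357328409613
[[-50.0, 111.9], [-40.0, 113.1], [-30.0, 112.0], [-20.0, 113.0], [-10.0, 109.9], [0.0, 112.2], [10.0, 115.3], [20.0, 114.3], [30.0, 111.3], [40.0, 110.6], [50.0, 118.0]]
```

View pics/c3.png

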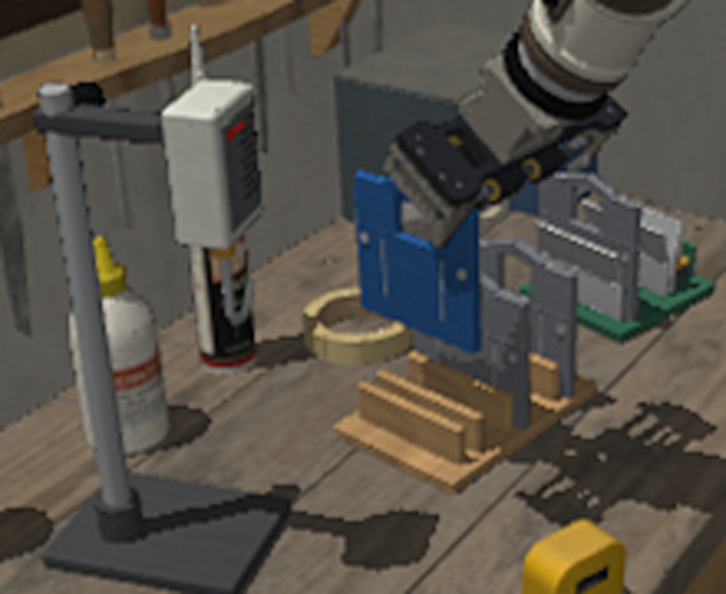

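```bash
python3 -c "
from h import *
go(SCALE,[-.04,-.06,.014],35);go(SCALE,[-.04,0,.014],35)"
```

```text
t 4.22 rot [ 2.430e-01  3.000e-04 -3.476e-01] then [ 0.0452 -0.0509  0.0287] | world [0.0381 0.0633 0.0025] shift now-axes [ 0.0242 -0.0684  0.014 ]
t 4.22 rot [ 2.430e-01  3.000e-04 -3.476e-01] then [ 0.0452 -0.1109  0.0287] | world [0.0221 0.1211 0.0025] shift now-axes [ 0.0039 -0.1231 -0.0002]
```

```bash
python3 steer.py '[[0.0405,0,-0.0579,0,0,0,0],[0.0405,0,-0.0579,0,0,0,0],[0.0405,0,-0.0579,0,0,0,0],[0.0405,0,-0.0579,0,0,0,0],[0.0405,0,-0.0579,0,0,0,0],[0.0405,0,-0.0579,0,0,0,0],[0,0,0,0,0,0,0]]'
python3 steer.py '[[0,0,0,0.009,-0.01,0.0057,0],[0,0,0,0.009,-0.01,0.0057,0],[0,0,0,0.009,-0.01,0.0057,0],[0,0,0,0.009,-0.01,0.0057,0],[0,0,0,0.009,-0.01,0.0057,0],[0,0,0,0,0,0,0],[0,0,0,0,0,0,0],[0,0,0,0,0,0,0]]'
python3 - <<'E'
from h import *
go(SCALE,[-.04,-.06,.014],35);go(SCALE,[-.04,0,.014],35)
for n in("scene","wrist"):
    p,d=env.camera(n); cv2.imwrite(f"pics/{n}3.png",p[:,:,::-1]); np.save(f"pics/{n}3.npy",d)
p=cv2.imread("pics/scene3.png"); a=cv2.resize(p[120:260,130:270],None,fx=4,fy=4,interpolation=cv2.INTER_CUBIC)
cv2.imwrite("pics/c4.png",a)
W=cloud("scene",np.load("pics/scene3.npy")); h=cv2.cvtColor(p,cv2.COLOR_BGR2HSV).astype(int)
X=Ro.from_euler("z",-15.4,degrees=True).apply((W-np.array([.5517,.2636,0])).reshape(-1,3)).reshape(W.shape)*1000
m=(h[...,0]>100)&(h[...,0]<125)&(h[...,1]>120)&(abs(X[...,1]+60)<25)&(abs(X[...,0])<80)&(X[...,2]<260)&(X[...,2]>90)
P=X[m]; print(len(P),np.percentile(P,[1,50,99],axis=0).round(1))
# hook points again in the scale frame
m=(abs(X[...,0])<12)&(abs(X[...,1])<30)&(X[...,2]>190)&(X[...,2]<262); Q=X[m]; print(len(Q))
for z in(200,206,212,218,230,245): q=Q[abs(Q[:,2]-z)<3]; print(z,q[:,0].mean().round(1),q[:,1].min().round(1),q[:,1].max().round(1)) if len(q) else 0
E
```

```text
time_s: 4.8
tcp_pos: [0.3968, 0.1055, 0.3551]
eef_rot: [-3.142, -0.612, 0.27]
contact_force: [0.9, -0.1, -3.2]
width: 0.106
grasp_force: 50.0
time_s: 5.47
tcp_pos: [0.4347, 0.1679, 0.3583]
eef_rot: [3.141, -0.613, 0.269]
contact_force: [0.7, -0.1, -3.3]
width: 0.11
grasp_force: 50.0
t 5.47 rot [ 0.001  -0.0017 -0.0001] then [-0.0006 -0.0012  0.0011] | world [-0.0002  0.0012 -0.0012] shift now-axes [-0.0006 -0.0012  0.0011]
t 5.47 rot [ 0.001  -0.0017 -0.0001] then [-0.0006 -0.0612  0.0011] | world [-0.0161  0.059  -0.0012] shift now-axes [-0.0006 -0.0612  0.001 ]
1523 [[-61.5 -63.1 115.7]
 [ -7.2 -56.4 163.2]
 [ 54.1 -53.1 238.2]]
111
200 0.2 -10.6 12.4
206 -0.7 -16.0 14.8
212 -0.0 -17.7 21.5
218 0.0 -21.4 19.6
230 1.0 15.6 18.4
245 -0.1 17.3 19.5
```

View pics/c4.png

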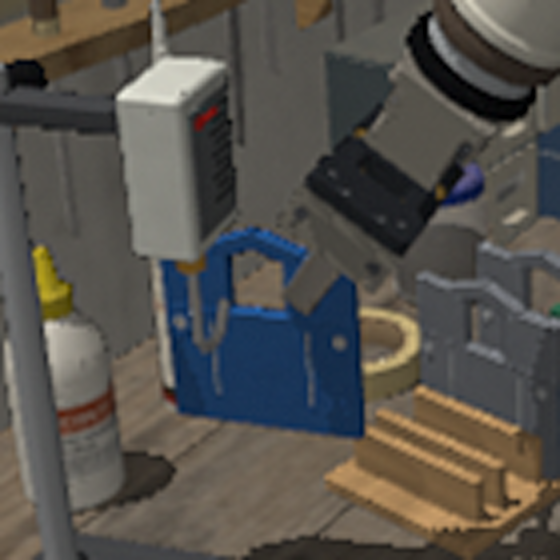

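The crop shows the panel upright on the near side of the hook, with the hook at (207,330). The crossbar at (258,240) is above the hook tip, and the gripper is clear of the housing. Moving sideways over the bowl.

```bash
python3 steer.py '[[0,0,0,0,-0.01,0.001,0],[0,0,0,0,-0.01,0,0],[0,0,0,0,-0.01,0,0],[0,0,0,0,-0.01,0,0],[0,0,0,0,-0.01,0,0],[0,0,0,0,-0.007,0,0],[0,0,0,0,-0.004,0,0],[0,0,0,0,0,0,0],[0,0,0,0,0,0,0]]'
python3 -c "
from h import *
go(SCALE,[-.04,0,.014],35)"
python3 steer.py '[[0,0,0,-0.0017,0,0.0025,0],[0,0,0,-0.0017,0,0.0025,0],[0,0,0,-0.0017,0,0.0025,0],[0,0,0,-0.0017,0,0.0025,0],[0,0,0,-0.0017,0,0.0025,0],[0,0,0,-0.0017,0,0.0025,0],[0,0,0,-0.0017,0,0.0025,0],[0,0,0,-0.0017,0,0.0025,0],[0,0,0,0,0,0,0]]'
python3 steer.py '[[0,0,0,-0.0017,0,0.0025,0],[0,0,0,-0.0017,0,0.0025,0],[0,0,0,-0.0011,0,0.0016,0],[0,0,0,-0.0011,0,0.0016,0],[0,0,0,-0.0011,0,0.0016,0],[0,0,0,-0.0011,0,0.0016,0],[0,0,0,0,0,0,0]]'
python3 -c "
from h import *
go(SCALE,[-.04,0,-.014],35);s=cur()[2];print(s['contact_force'].round(2),s['moment'].round(2))"
```

```text
time_s: 6.32
tcp_pos: [0.4194, 0.2268, 0.3583]
eef_rot: [3.141, -0.614, 0.269]
contact_force: [0.3, -0.3, -2.9]
width: 0.107
grasp_force: 50.0
t 6.32 rot [ 0.0009 -0.0035  0.0002] then [-0.0013 -0.0003  0.0005] | world [-0.0009  0.0001 -0.0012] shift now-axes [-0.0014 -0.0003  0.0005]
time_s: 7.07
tcp_pos: [0.4196, 0.2272, 0.3332]
eef_rot: [3.141, -0.613, 0.269]
contact_force: [-0.3, -0.5, -2.5]
width: 0.106
grasp_force: 50.0
time_s: 7.65
tcp_pos: [0.4202, 0.2273, 0.3203]
eef_rot: [3.141, -0.615, 0.269]
contact_force: [-0.6, 0.4, -0.8]
width: 0.107
grasp_force: 50.0
t 7.65 rot [ 0.0007 -0.004   0.0004] then [ 0.0037 -0.0001 -0.0082] | world [-0.0016 -0.0003  0.0088] shift now-axes [ 0.0037 -0.0001 -0.0082]
[-0.62  0.38 -0.78] [-0.15  0.31 -0.01]
```

```bash
python3 steer.py '[[0,0,0,-0.0008,0,0.0011,0],[0,0,0,-0.0008,0,0.0011,0],[0,0,0,-0.0008,0,0.0011,0],[0,0,0,0,0,0,0],[0,0,0,0,0,0,0],[0,0,0,0,0,0,0]]'
python3 - <<'E'
from h import *
s=cur()[2];print(s['contact_force'].round(2),s['moment'].round(2))
p,d=env.camera("scene"); cv2.imwrite("pics/scene5.png",p[:,:,::-1]); a=cv2.resize(p[120:260,130:270,::-1],None,fx=4,fy=4,interpolation=cv2.INTER_CUBIC)
cv2.imwrite("pics/c5.png",a); np.save("pics/scene5.npy",d)
E
```

```text
time_s: 8.15
tcp_pos: [0.4202, 0.2273, 0.3166]
eef_rot: [3.141, -0.615, 0.269]
contact_force: [-0.1, -0.3, 1.0]
width: 0.105
grasp_force: 50.0
[-0.09 -0.29  0.98] [-0.03  0.2  -0.04]
```

View pics/c5.png

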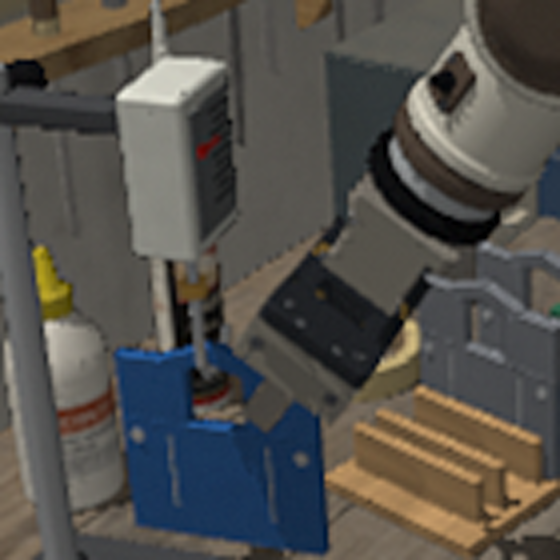

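The crop shows the crossbar (205,360) caught by the hook, with the stem coming down at (200,310), the pointer deflected and the load off the wrist. Releasing and backing off.

```bash
python3 steer.py '[[0,0,0,0,0,0,0.12],[0,0,0,0,0,0,0.14],[0,0,0,0,0,0,0.2],[0,0,0,0,0,0,0.3],[0,0,0,0,0,0,0.4],[0,0,0,0,0,0,0.4],[0,0,0,0,0,0,0.4]]'
python3 steer.py '[[0,0,0,0,0,-0.006,0.4],[0,0,0,0,0,-0.012,0.4],[0,0,0,0,0,-0.015,0.4],[0,0,0,0,0,-0.015,0.4],[0,0,0,0,0,-0.012,0.4],[0,0,0,0,0,0,0.4],[0,0,0,0,0,0,0.4],[0,0,0,0,0,0,0.4],[0,0,0,0,0,0,0.4],[0,0,0,0,0,0,0.4]]'
python3 steer.py '[[0,0,0,0,0,0,0.4],[0,0,0,0,0,0,0.4],[0,0,0,0,0,0,0.4],[0,0,0,0,0,0,0.4],[0,0,0,0,0,0,0.4],[0,0,0,0,0,0,0.4],[0,0,0,0,0,0,0.4],[0,0,0,0,0,0,0.4],[0,0,0,0,0,0,0.4],[0,0,0,0,0,0,0.4]]' >/dev/null
cat > hang.py <<'E'
from h import *
import sys
k=sys.argv[1]
p,d=env.camera("scene"); p=p[:,:,::-1].copy(); cv2.imwrite(f"pics/scene{k}.png",p)
W=cloud("scene",d); h=cv2.cvtColor(p,cv2.COLOR_BGR2HSV).astype(int)
X=Ro.from_euler("z",-15.4,degrees=True).apply((W-np.array([.5517,.2636,0])).reshape(-1,3)).reshape(W.shape)*1000
m=(h[...,0]>100)&(h[...,0]<125)&(h[...,1]>120)&(abs(X[...,1])<25)&(abs(X[...,0])<80)&(X[...,2]<260)&(X[...,2]>50)
P=X[m]; c=P.mean(0); print(k,len(P),np.percentile(P,[1,50,99],axis=0).round(1).tolist(),"normal",np.linalg.svd(P-c)[2][2].round(3))
L=np.array([(u,np.sort(P[abs(P[:,0]-u)<3,2])[:3].mean()) for u in np.arange(-50,51,10) if (abs(P[:,0]-u)<3).sum()>4]); print("bottom slope/at0",np.polyfit(L[:,0],L[:,1],1).round(4))
cv2.imwrite(f"pics/cc{k}.png",cv2.resize(p[120:260,130:270],None,fx=4,fy=4,interpolation=cv2.INTER_CUBIC)); np.save(f"pics/m{k}.npy",p)
E
python3 hang.py 6
python3 steer.py '[[0,0,0,0,0,0,0.4],[0,0,0,0,0,0,0.4],[0,0,0,0,0,0,0.4],[0,0,0,0,0,0,0.4],[0,0,0,0,0,0,0.4],[0,0,0,0,0,0,0.4],[0,0,0,0,0,0,0.4],[0,0,0,0,0,0,0.4],[0,0,0,0,0,0,0.4],[0,0,0,0,0,0,0.4]]' >/dev/null
python3 hang.py 7; python3 hang.py 8
python3 -c "
import numpy as np,cv2
a,b,c=[np.load(f'pics/m{k}.npy').astype(int)[150:270,140:260] for k in(6,7,8)]; print(abs(a-b).mean(),abs(b-c).mean(),abs(a-b).max(),abs(b-c).max())"
```

```text
time_s: 8.78
tcp_pos: [0.42, 0.2272, 0.3162]
eef_rot: [3.141, -0.614, 0.269]
contact_force: [-0.0, -0.1, -0.0]
width: 0.397
grasp_force: 0.0
time_s: 9.62
tcp_pos: [0.3867, 0.2181, 0.3644]
eef_rot: [3.141, -0.613, 0.269]
contact_force: [0.1, -0.9, -0.8]
width: 0.4
grasp_force: 0.0
6 1967 [[-58.9, -2.5, 73.7], [-3.5, 5.7, 131.0], [57.7, 9.6, 195.2]] normal [ 0.003 -0.999 -0.032]
bottom slope/at0 [2.00000e-03 7.43194e+01]
7 1967 [[-59.0, -2.1, 73.8], [-3.4, 5.8, 131.6], [57.1, 9.8, 195.0]] normal [ 0.003 -0.999 -0.032]
bottom slope/at0 [1.53000e-02 7.45406e+01]
8 1967 [[-58.8, -2.7, 73.6], [-3.4, 5.8, 131.0], [57.2, 9.7, 195.0]] normal [ 0.003 -0.999 -0.032]
bottom slope/at0 [2.44000e-02 7.46336e+01]
0.762175925925926 0.742800925925926 25 7
```

View pics/cc8.png

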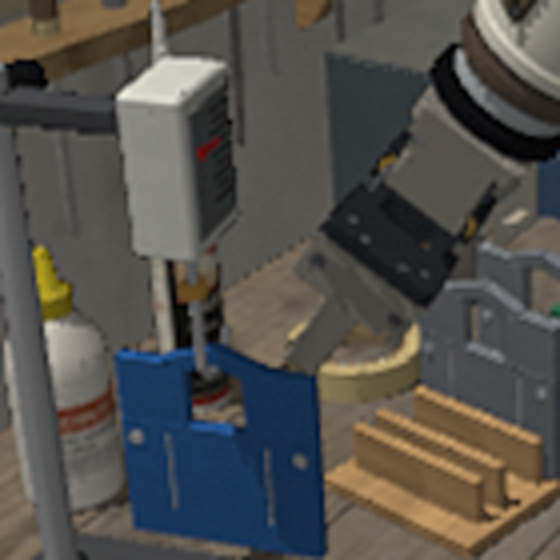

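The crop shows the panel hanging free and level on the hook. Its bottom edge is at z of about 74 mm, and consecutive frames differ only by noise. I'll wait one more second, then regrip and lift off.

```bash
python3 steer.py '[[0,0,0,0,0,0,0.4],[0,0,0,0,0,0,0.4],[0,0,0,0,0,0,0.4],[0,0,0,0,0,0,0.4],[0,0,0,0,0,0,0.4],[0,0,0,0,0,0,0.4],[0,0,0,0,0,0,0.4],[0,0,0,0,0,0,0.4],[0,0,0,0,0,0,0.4],[0,0,0,0,0,0,0.4]]' >/dev/null
python3 steer.py '[[0,0,0,0,-0.0005,0.012,0.4],[0,0,0,0,0,0.015,0.4],[0,0,0,0,0,0.015,0.4],[0,0,0,0,0,0.012,0.4],[0,0,0,0,0,0.006,0.4],[0,0,0,0,0,0,0.3],[0,0,0,0,0,0,0.2],[0,0,0,0,0,0,0.15],[0,0,0,0,0,0,0],[0,0,0,0,0,0,0]]' 50
python3 steer.py '[[0,0,0,0,0,0,0],[0,0,0,0,0,0,0],[0,0,0,0,0,0,0]]'
python3 steer.py '[[0,0,0,0.0029,0,-0.0041,0],[0,0,0,0.0029,0,-0.0041,0],[0,0,0,0.0029,0,-0.0041,0],[0,0,0,0.0029,0,-0.0041,0],[0,0,0,0.0029,0,-0.0041,0],[0,0,0,0.0029,0,-0.0041,0],[0,0,0,0.0029,0,-0.0041,0],[0,0,0,0.0026,0,-0.0037,0],[0,0,0,0.0026,0,-0.0037,0],[0,0,0,0,0,0,0]]'
python3 -c "
from h import *
go(SCALE,[-.04,0,.014],35); print(cur()[2]['contact_force'].round(2))"
python3 hang.py 9
```

```text
time_s: 13.1
tcp_pos: [0.42, 0.2277, 0.317]
eef_rot: [3.14, -0.616, 0.27]
contact_force: [0.2, -1.5, 0.9]
width: 0.108
grasp_force: 50.0
time_s: 13.35
tcp_pos: [0.42, 0.2276, 0.3165]
eef_rot: [3.14, -0.615, 0.269]
contact_force: [0.2, -0.9, -0.4]
width: 0.107
grasp_force: 50.0
time_s: 14.18
tcp_pos: [0.4202, 0.2279, 0.3617]
eef_rot: [3.141, -0.616, 0.269]
contact_force: [0.9, 0.6, -3.3]
width: 0.107
grasp_force: 50.0
t 14.18 rot [ 0.0007 -0.0056  0.0005] then [-0.0042  0.0005  0.0027] | world [-0.0016 -0.0009 -0.0046] shift now-axes [-0.0042  0.0005  0.0027]
[ 0.85  0.58 -3.27]
9 1872 [[-58.6, -2.2, 117.8], [3.3, 5.4, 170.5], [57.9, 8.9, 240.0]] normal [ 0.002 -1.    -0.009]
bottom slope/at0 [-2.210000e-02  1.183532e+02]
```

View pics/cc9.png

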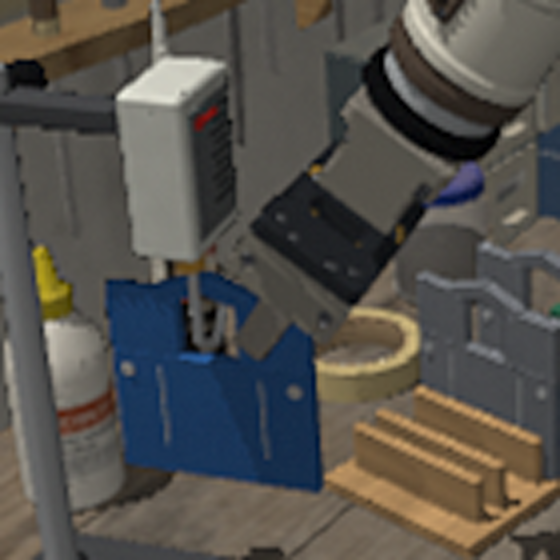

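The crop shows the hook (207,330) free inside the window, below the crossbar, so the panel is unhooked. Sliding out toward -y and raising.

```bash
python3 steer.py '[[0,0,0,0,0.005,0,0],[0,0,0,0,0.01,0,0],[0,0,0,0,0.015,0,0],[0,0,0,0,0.015,0,0],[0,0,0,0,0.015,0,0],[0,0,0,0,0.015,0,0]]'
python3 steer.py '[[0,0,0,0.0086,0.01,-0.0123,0],[0,0,0,0.0086,0.01,-0.0123,0],[0,0,0,0.0086,0.01,-0.0123,0],[0,0,0,0.0086,0.01,-0.0123,0],[0,0,0,0,0,0,0]]'
python3 -c "
from h import *
go(RACK,[-.04,0,.254],35)"
```

```text
time_s: 14.73
tcp_pos: [0.4398, 0.1545, 0.36]
eef_rot: [3.14, -0.614, 0.27]
contact_force: [-0.1, -0.4, -3.5]
width: 0.106
grasp_force: 50.0
time_s: 15.15
tcp_pos: [0.4514, 0.1153, 0.424]
eef_rot: [3.137, -0.621, 0.269]
contact_force: [1.7, -0.1, -1.6]
width: 0.105
grasp_force: 50.0
t 15.15 rot [-0.3002 -0.0107  0.4303] then [-0.0064  0.3351  0.0174] | world [-0.081  -0.3252 -0.0179] shift now-axes [-0.1442  0.2923 -0.0799]
```

```bash
python3 steer.py '[[0,0,0,-0.0144,0.0292,-0.008,0],[0,0,0,-0.0144,0.0292,-0.008,0],[0,0,0,-0.0144,0.0292,-0.008,0],[0,0,0,-0.0144,0.0292,-0.008,0],[0,0,0,-0.0144,0.0292,-0.008,0],[0,0,0,-0.0144,0.0292,-0.008,0],[0,0,0,-0.0144,0.0292,-0.008,0],[0,0,0,-0.0144,0.0292,-0.008,0],[0,0,0,-0.0144,0.0292,-0.008,0],[0,0,0,-0.0144,0.0292,-0.008,0]]'
python3 steer.py '[[-0.05,-0.0018,0.0717,0,0,0,0],[-0.05,-0.0018,0.0717,0,0,0,0],[-0.05,-0.0018,0.0717,0,0,0,0],[-0.05,-0.0018,0.0717,0,0,0,0],[-0.05,-0.0018,0.0717,0,0,0,0],[-0.05,-0.0018,0.0717,0,0,0,0],[0,0,0,0,0,0,0],[0,0,0,0,0,0,0],[0,0,0,0,0,0,0]]'
cat > rk.py <<'E'
from h import *
import sys
k=sys.argv[1]; go(RACK,[-.04,0,.254],35)
for n in("top","scene"):
    p,d=env.camera(n); p=p[:,:,::-1].copy(); cv2.imwrite(f"pics/{n}{k}.png",p); W=cloud(n,d); np.save(f"pics/{n}W{k}.npy",W); h=cv2.cvtColor(p,cv2.COLOR_BGR2HSV).astype(int)
    X=Ro.from_euler("z",14.8,degrees=True).apply((W-np.array([.5039,-.2451,0])).reshape(-1,3)).reshape(W.shape)*1000
    m=(h[...,0]>100)&(h[...,0]<125)&(h[...,1]>120)&(abs(X[...,1])<22)&(abs(X[...,0])<80)&(X[...,2]<320)&(X[...,2]>20)
    P=X[m]; 
    if len(P)<20: print("few"); continue
    c=P.mean(0); nn=np.linalg.svd(P-c)[2][2] if n=="scene" else 0
    print(n,k,len(P),np.percentile(P,[1,50,99],axis=0).round(1).tolist(),"normal",np.round(nn,3),rect(P/1000))
    if n=="scene":
        L=np.array([(u,np.sort(P[abs(P[:,0]-u)<3,2])[:3].mean()) for u in np.arange(-50,51,10) if (abs(P[:,0]-u)<3).sum()>4]); print("bottom slope/at0",np.polyfit(L[:,0],L[:,1],1).round(4))
    if n=="top":
        Q=P[P[:,2]>P[:,2].max()-25]; print("top edge y vs x:",np.polyfit(Q[:,0],Q[:,1],1).round(4), Q[:,0].min().round(1),Q[:,0].max().round(1))
E
python3 rk.py 10; python3 - <<'E'
from h import *
p,d=env.camera("wrist"); cv2.imwrite("pics/w10.png",p[:,:,::-1])
# refine the rack in first top picture, before anything was over it: grey, cheek and jaw rows in rack axes
W=np.load("pics/topW.npy"); X=Ro.from_euler("z",14.8,degrees=True).apply((W-np.array([.5039,-.2451,0])).reshape(-1,3)).reshape(W.shape)*1000
m=(abs(X[...,0])<45)&(abs(X[...,1])<35)&(X[...,2]>3); P=X[m]
for y in range(-33,36,3):
    q=P[abs(P[:,1]-y)<1.5]; print(y,len(q),np.percentile(q[:,2],[10,50,90]).round(0) if len(q) else "")
E
```

```text
time_s: 15.98
tcp_pos: [0.3689, -0.2095, 0.402]
eef_rot: [3.14, -0.613, 0.268]
contact_force: [1.4, -0.3, -2.6]
width: 0.106
grasp_force: 50.0
time_s: 16.73
tcp_pos: [0.3698, -0.2079, 0.4024]
eef_rot: [3.141, -0.603, -0.253]
contact_force: [-0.1, -0.7, -2.0]
width: 0.102
grasp_force: 50.0
t 16.73 rot [-0.0027  0.0082  0.0041] then [ 0.003   0.0017 -0.0024] | world [ 0.0006 -0.0019  0.0036] shift now-axes [ 0.0029  0.0017 -0.0024]
top 10 219 [[-45.3, -3.0, 167.8], [7.8, 4.8, 264.8], [50.9, 6.9, 283.6]] normal 0 (array([1.7, 3.2]), array([99.2, 13.1]), 1.5, 219)
top edge y vs x: [0.014  2.2426] -47.8 51.4
scene 10 987 [[-65.2, -0.3, 156.9], [-8.0, 7.9, 209.0], [49.6, 12.5, 278.5]] normal [ 0.013 -1.    -0.007] (array([-5.7,  9. ]), array([124.8,  23.1]), 1.2, 987)
bottom slope/at0 [1.600000e-02 1.595092e+02]
-33 20 [10. 13. 30.]
-30 23 [ 8. 14. 29.]
-27 12 [12. 15. 32.]
-24 2 [17. 24. 32.]
-21 1 [8. 8. 8.]
-18 1 [9. 9. 9.]
-15 5 [77. 81. 85.]
-12 25 [79. 83. 86.]
-9 33 [70. 76. 82.]
-6 30 [62. 67. 75.]
-3 39 [40. 56. 64.]
0 36 [20. 34. 53.]
3 1 [47. 47. 47.]
6 11 [51. 56. 58.]
9 28 [10. 16. 67.]
12 27 [ 8. 14. 74.]
15 35 [ 9. 77. 84.]
18 37 [ 9. 15. 85.]
21 17 [ 8. 11. 17.]
24 18 [ 9. 13. 16.]
27 23 [ 7. 11. 15.]
30 17 [ 7. 12. 14.]
33 18 [ 8. 10. 13.]
```

View pics/w10.png

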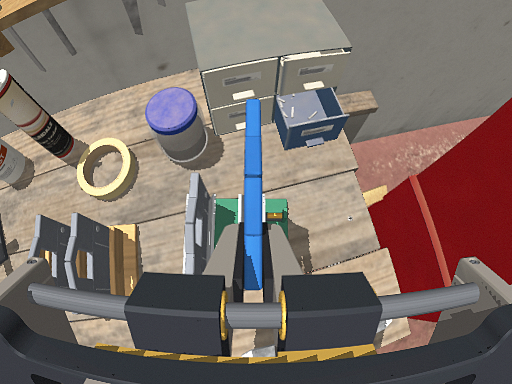

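The wrist view shows the panel (255,200) centred between the fingers and parallel to the slot in the rack. The grey rack panel (200,225) is clear on the left. Correcting, then descending.

```bash
python3 steer.py '[[-0.0027,0.0082,0.0041,0.005,0.0017,-0.0036,0],[0,0,0,-0.0057,0,0.0082,0],[0,0,0,-0.0086,0,0.0123,0],[0,0,0,-0.0086,0,0.0123,0],[0,0,0,-0.0086,0,0.0123,0],[0,0,0,0,0,0,0],[0,0,0,0,0,0,0],[0,0,0,0,0,0,0]]'
sed -i 's/go(RACK.*/go(RACK,[-.0375,0,.187],35);go(RACK,[-.0375,0,.139],35)/' rk.py; python3 rk.py 11
```

```text
time_s: 17.55
tcp_pos: [0.3717, -0.2107, 0.3547]
eef_rot: [3.14, -0.613, -0.26]
contact_force: [-0.5, -0.5, -2.8]
width: 0.107
grasp_force: 50.0
t 17.55 rot [ 0.0025 -0.0023 -0.0014] then [-0.0082 -0.0005  0.0134] | world [ 0.0011  0.0002 -0.0156] shift now-axes [-0.0082 -0.0005  0.0134]
t 17.55 rot [ 0.0025 -0.0023 -0.0014] then [-0.0357 -0.0005  0.0527] | world [ 0.0011  0.0002 -0.0636] shift now-axes [-0.0358 -0.0006  0.0526]
top 11 202 [[-43.2, -7.7, 124.1], [10.6, 1.1, 221.0], [53.8, 4.8, 242.0]] normal 0 (array([-1.2, -2.1]), array([ 17.7, 112. ]), 85.5, 202)
top edge y vs x: [  -2.7795 -145.3942] -56.3 -55.0
scene 11 918 [[-60.4, -3.8, 111.2], [-2.2, 4.5, 162.5], [56.2, 9.7, 230.6]] normal [ 0.005 -1.    -0.005] (array([-1.3,  3.1]), array([121.2,  20.8]), 3.6, 918)
bottom slope/at0 [1.91000e-02 1.14395e+02]
```

```bash
python3 steer.py '[[0.0025,-0.0023,-0.0014,-0.0052,-0.0003,0.0082,0],[0,0,0,-0.0057,0,0.0082,0],[0,0,0,-0.0057,0,0.0082,0],[0,0,0,-0.0057,0,0.0082,0],[0,0,0,0,0,0,0],[0,0,0,0,0,0,0]]'
python3 steer.py '[[0,0,0,-0.0029,0,0.0041,0],[0,0,0,-0.0029,0,0.0041,0],[0,0,0,-0.0029,0,0.0041,0],[0,0,0,0,0,0,0]]'
python3 steer.py '[[0,0,0,-0.0029,0,0.0041,0],[0,0,0,-0.0029,0,0.0041,0],[0,0,0,0,0,0,0]]'
python3 -c "
from h import *
go(RACK,[-.0375,0,.139],35);s=cur()[2];print(s['contact_force'].round(2),s['moment'].round(2))"
```

```text
time_s: 18.15
tcp_pos: [0.3718, -0.2096, 0.3128]
eef_rot: [-3.138, -0.607, -0.26]
contact_force: [0.7, 1.3, -2.7]
width: 0.105
grasp_force: 50.0
time_s: 18.48
tcp_pos: [0.372, -0.2098, 0.2984]
eef_rot: [-3.139, -0.609, -0.259]
contact_force: [2.2, 2.0, -1.9]
width: 0.107
grasp_force: 50.0
time_s: 18.73
tcp_pos: [0.3716, -0.2097, 0.2878]
eef_rot: [-3.139, -0.608, -0.259]
contact_force: [2.9, 1.2, -4.0]
width: 0.105
grasp_force: 50.0
t 18.73 rot [-0.0019  0.0031 -0.0009] then [ 0.003   0.0005 -0.0019] | world [ 0.0012 -0.0008  0.0033] shift now-axes [ 0.003   0.0004 -0.0019]
[ 2.85  1.19 -4.04] [0.78 0.23 0.37]
```

```bash
python3 steer.py '[[0,0,0,-0.0023,0,0.0033,0],[0,0,0,-0.0023,0,0.0033,0],[0,0,0,0,0,0,0]]'
python3 steer.py '[[0,0,0,-0.0023,0,0.0033,0],[0,0,0,-0.0023,0,0.0033,0],[0,0,0,0,0,0,0]]'
python3 rk.py 12; cd pics; python3 -c "
import cv2
p=cv2.imread('scene12.png'); cv2.imwrite('c12.png',cv2.resize(p[120:230,250:350],None,fx=5,fy=5,interpolation=cv2.INTER_CUBIC))"
```

```text
time_s: 18.98
tcp_pos: [0.3717, -0.2098, 0.2801]
eef_rot: [-3.139, -0.608, -0.259]
contact_force: [2.1, 2.0, -3.9]
width: 0.11
grasp_force: 50.0
time_s: 19.23
tcp_pos: [0.3718, -0.2099, 0.2722]
eef_rot: [-3.14, -0.609, -0.259]
contact_force: [1.9, 3.0, -4.6]
width: 0.105
grasp_force: 50.0
t 19.23 rot [-0.0014  0.0023 -0.0006] then [ 0.0393  0.0003 -0.0541] | world [ 0.001  -0.0006  0.0669] shift now-axes [ 0.0392  0.0002 -0.0542]
t 19.23 rot [-0.0014  0.0023 -0.0006] then [ 0.0118  0.0003 -0.0148] | world [ 0.001  -0.0006  0.0189] shift now-axes [ 0.0117  0.0003 -0.0148]
top 12 169 [[-49.6, -6.1, 54.1], [8.0, 2.5, 139.8], [53.8, 7.1, 178.1]] normal 0 (array([-1.2, -0.9]), array([ 18.1, 112.9]), 85.2, 169)
top edge y vs x: [  -2.9103 -152.1352] -56.7 -55.4
scene 12 404 [[-62.2, -3.5, 28.6], [-32.4, 5.7, 106.2], [55.8, 10.9, 147.9]] normal [ 0.009 -1.    -0.01 ] (array([-1.9,  6.6]), array([124.3,  20.9]), 1.4, 404)
bottom slope/at0 [ 0.4498 88.8885]
```

```bash
python3 steer.py '[[0,0,0,-0.0023,0,0.0033,0],[0,0,0,-0.0023,0,0.0033,0],[0,0,0,0,0,0,0]]'
python3 steer.py '[[0,0,0,-0.0017,0,0.0025,0],[0,0,0,-0.0011,0,0.0016,0],[0,0,0,0,0,0,0]]'
python3 -c "
from h import *
go(RACK,[-.0375,0,.104],35);s=cur()[2];print(s['contact_force'].round(2),s['moment'].round(2))"
```

```text
time_s: 19.58
tcp_pos: [0.3719, -0.21, 0.2643]
eef_rot: [-3.14, -0.609, -0.259]
contact_force: [2.5, 3.1, -3.1]
width: 0.103
grasp_force: 50.0
time_s: 19.83
tcp_pos: [0.3721, -0.2103, 0.26]
eef_rot: [-3.141, -0.61, -0.259]
contact_force: [1.8, 2.8, -3.7]
width: 0.103
grasp_force: 50.0
t 19.83 rot [-0.0006  0.0009 -0.0003] then [-0.0016  0.      0.0036] | world [ 0.0007 -0.0002 -0.0039] shift now-axes [-0.0016  0.      0.0036]
[ 1.84  2.75 -3.65] [ 0.76 -0.03  0.4 ]
```

```bash
python3 steer.py '[[0,0,0,-0.0011,0,0.0016,0],[0,0,0,-0.0006,0,0.0008,0],[0,0,0,0,0,0,0]]'
python3 steer.py '[[0,0,0,-0.0011,0,0.0016,0],[0,0,0,-0.0006,0,0.0008,0],[0,0,0,0,0,0,0]]'
python3 rk.py 13; cd pics; python3 -c "
import cv2
p=cv2.imread('scene13.png'); cv2.imwrite('c13.png',cv2.resize(p[120:230,250:350],None,fx=5,fy=5,interpolation=cv2.INTER_CUBIC))"
```

```text
time_s: 20.08
tcp_pos: [0.3729, -0.211, 0.2593]
eef_rot: [3.141, -0.614, -0.257]
contact_force: [-7.1, 7.5, 13.4]
width: 0.106
grasp_force: 50.0
time_s: 20.33
tcp_pos: [0.3738, -0.2118, 0.2588]
eef_rot: [3.139, -0.618, -0.256]
contact_force: [-14.6, 12.8, 29.6]
width: 0.103
grasp_force: 50.1
t 20.33 rot [ 0.0011 -0.0069  0.0019] then [ 0.045  -0.001  -0.0665] | world [-0.001   0.0013  0.0803] shift now-axes [ 0.0454 -0.0009 -0.0662]
t 20.33 rot [ 0.0011 -0.0069  0.0019] then [ 0.0175 -0.001  -0.0272] | world [-0.001   0.0013  0.0323] shift now-axes [ 0.0176 -0.001  -0.0271]
top 13 160 [[-43.5, -7.5, 46.4], [11.9, 0.6, 128.2], [56.1, 3.0, 150.0]] normal 0 (array([ 1.1, -2.6]), array([ 14.9, 111.8]), 87.3, 160)
top edge y vs x: [-0.0696  3.7849] -54.4 -54.4
scene 13 289 [[-58.8, -2.9, 22.9], [-36.9, 4.1, 101.8], [60.4, 10.3, 135.2]] normal [-0.004  1.     0.01 ] (array([0.6, 3.4]), array([ 14.9, 120.3]), 89.9, 289)
bottom slope/at0 [ 0.5231 86.4191]rk.py:15: RankWarning: Polyfit may be poorly conditioned
  Q=P[P[:,2]>P[:,2].max()-25]; print("top edge y vs x:",np.polyfit(Q[:,0],Q[:,1],1).round(4), Q[:,0].min().round(1),Q[:,0].max().round(1))
```

View pics/c13.png

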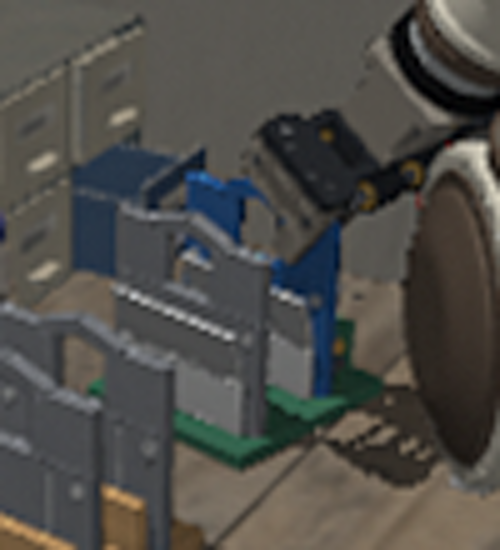

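The crop shows the panel (320,320) standing between the clip cheeks. A hard stop (30 N) at the expected floor height means it has reached the floor. Relaxing, releasing, backing off and checking.

```bash
python3 steer.py '[[0,0,0,0.001,0,-0.0016,0],[0,0,0,0,0,0,0],[0,0,0,0,0,0,0.15],[0,0,0,0,0,0,0.3],[0,0,0,0,0,0,0.4],[0,0,0,0,0,0,0.4],[0,0,0,0,0,0,0.4]]'
python3 steer.py '[[0,0,0,0,0,-0.008,0.4],[0,0,0,0,0,-0.015,0.4],[0,0,0,0,0,-0.025,0.4],[0,0,0,0,0,-0.035,0.4],[0,0,0,0,0,-0.04,0.4],[0,0,0,0,0,-0.04,0.4],[0,0,0,0,0,-0.03,0.4],[0,0,0,0,0,0,0.4]]'
cat > fin.py <<'E'
from h import *
import sys; k=sys.argv[1]
W0=np.load("pics/topW.npy")
for n in("top","scene"):
    p,d=env.camera(n); p=p[:,:,::-1].copy(); cv2.imwrite(f"pics/{n}{k}.png",p); W=cloud(n,d); h=cv2.cvtColor(p,cv2.COLOR_BGR2HSV).astype(int)
    T=lambda W:Ro.from_euler("z",14.8,degrees=True).apply((W-np.array([.5039,-.2451,0])).reshape(-1,3)).reshape(W.shape)*1000
    X=T(W); col=(h[...,0]>100)&(h[...,0]<125)&(h[...,1]>120)
    for nm,y0,c in(("blue",0,col),("grey",65,~col)):
        m=c&(abs(X[...,1]-y0)<16)&(abs(X[...,0])<75)&(X[...,2]>100)&(X[...,2]<165); P=X[m]
        if len(P)<10: print(n,nm,"few"); continue
        print(n,nm,len(P),np.percentile(P,[1,50,99],axis=0).round(1).tolist(),rect(P/1000))
        Q=[(u,np.sort(P[abs(P[:,0]-u)<4,2])[-4:].mean().round(1)) for u in(-50,-40,-30,0,30,40,50) if (abs(P[:,0]-u)<4).sum()>3]; print("  top z",[(a,float(b)) for a,b in Q], "crown" )
E
python3 fin.py 14; cd pics; python3 -c "
import cv2,numpy as np
a=cv2.resize(cv2.imread('scene14.png')[130:220,250:345],None,fx=4,fy=4,interpolation=cv2.INTER_CUBIC);b=cv2.resize(cv2.imread('top14.png')[155:220,280:355],None,fx=4.8,fy=5.5,interpolation=cv2.INTER_CUBIC);b=cv2.resize(b,(360,360));cv2.imwrite('c14.png',np.hstack([a,b]))"
```

```text
time_s: 21.02
tcp_pos: [0.3718, -0.2103, 0.2559]
eef_rot: [-3.141, -0.61, -0.259]
contact_force: [-0.2, 0.1, -0.5]
width: 0.397
grasp_force: 0.0
time_s: 21.68
tcp_pos: [0.2638, -0.1822, 0.4204]
eef_rot: [3.129, -0.618, -0.254]
contact_force: [-0.4, -0.5, 0.1]
width: 0.403
grasp_force: 0.0
top blue 132 [[-57.1, -6.1, 101.1], [-3.4, 1.0, 129.7], [57.5, 4.1, 143.8]] (array([ 0.2, -1.3]), array([115.1,  10.8]), 0.0, 132)
  top z [(-50, 132.1), (-40, 129.9), (-30, 131.8), (0, 141.5), (30, 133.1), (40, 130.9), (50, 129.9)] crown
top grey 126 [[-60.0, 59.9, 105.7], [-2.5, 66.1, 130.4], [57.4, 70.6, 145.5]] (array([-1.1, 65.2]), array([ 10.7, 118.5]), 89.8, 126)
  top z [(-50, 130.9), (-40, 128.8), (-30, 129.0), (0, 146.8), (30, 131.1), (40, 132.2), (50, 130.5)] crown
scene blue 245 [[-57.7, -2.6, 101.3], [-17.7, 5.6, 121.6], [57.9, 10.9, 139.7]] (array([-0.4,  3.8]), array([ 17.1, 121.3]), 89.6, 245)
  top z [(-50, 128.6), (-40, 128.3), (-30, 127.7), (0, 140.1), (30, 128.8), (40, 127.0), (50, 127.5)] crown
scene grey 290 [[-61.4, 63.2, 100.3], [-11.7, 72.2, 119.4], [56.9, 77.3, 139.5]] (array([-2.2, 70.9]), array([121.2,  17. ]), 2.1, 290)
  top z [(-50, 129.4), (-40, 128.4), (-30, 130.5), (0, 139.8), (30, 125.2), (40, 128.4), (50, 125.6)] crown
```

View pics/c14.png

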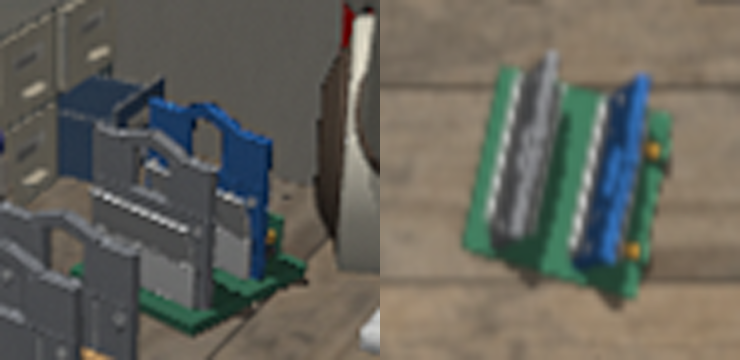

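Both views show the blue panel level and at the same height as the fixed grey one, parallel to it and within about 1–2 mm in x. To be sure it is home, I'll make one gentle centred push on the crown with shut fingers.

```bash
python3 -c "
from h import *
go(RACK,[0,0,.131+.0191+.02],0)"
```

```text
t 21.78 rot [ 0.0032 -0.6118 -0.0009] then [ 0.2473 -0.0004  0.0621] | world [ 0.2392 -0.0628 -0.0621] shift now-axes [ 0.1668 -0.001   0.1929]
```

```bash
python3 steer.py '[[0.0005,-0.102,0,0,0,0,0],[0.0005,-0.102,0,0,0,0,0],[0.0005,-0.102,0,0,0,0,0],[0.0005,-0.102,0,0,0,0,0],[0.0005,-0.102,0,0,0,0,0],[0.0005,-0.102,0,0,0,0,0],[0,0,0,0,0,0,0],[0,0,0,0,0,0,0]]' 10 | head -3
python3 steer.py '[[0,0,0,0.031,0,0,0],[0,0,0,0.031,0,0,0],[0,0,0,0.031,0,0,0],[0,0,0,0.031,0,0,0],[0,0,0,0.031,0,0,0],[0,0,0,0.031,0,0,0],[0,0,0,0.031,0,0,0],[0,0,0,0.03,0,0,0],[0,0,0,0,0,0,0],[0,0,0,0,0,0,0]]'
python3 -c "
from h import *
go(RACK,[0,0,.131+.0191+.01],0)"
```

```text
time_s: 22.45
tcp_pos: [0.2658, -0.1818, 0.4123]
eef_rot: [-3.135, 0.003, -0.255]
time_s: 23.28
tcp_pos: [0.5044, -0.245, 0.412]
eef_rot: [-3.136, 0.003, -0.257]
contact_force: [-1.3, -0.3, 0.6]
width: 0.006
grasp_force: 0.0
t 23.28 rot [-0.0055  0.0032  0.0018] then [-0.0005  0.0003  0.0689] | world [-0.0005 -0.0001 -0.0689] shift now-axes [-0.0002  0.0006  0.0689]
```

```bash
python3 steer.py '[[-0.005,0.003,0.002,0,0.0006,0.012,0],[0,0,0,0,0,0.015,0],[0,0,0,0,0,0.015,0],[0,0,0,0,0,0.015,0],[0,0,0,0,0,0.01,0],[0,0,0,0,0,0.005,0],[0,0,0,0,0,0,0],[0,0,0,0,0,0,0]]'
python3 steer.py '[[0,0,0,0,0,0.002,0],[0,0,0,0,0,0.002,0],[0,0,0,0,0,0,0]]'
python3 steer.py '[[0,0,0,0,0,0.0015,0],[0,0,0,0,0,0,0]]'
```

```text
time_s: 23.95
tcp_pos: [0.5036, -0.2455, 0.3422]
eef_rot: [3.14, -0.001, -0.259]
contact_force: [-0.2, 0.3, 0.5]
width: 0.009
grasp_force: 0.0
time_s: 24.2
tcp_pos: [0.5038, -0.2455, 0.3379]
eef_rot: [3.14, -0.001, -0.259]
contact_force: [-0.4, -0.0, -0.7]
width: 0.008
grasp_force: 0.0
time_s: 24.37
tcp_pos: [0.5038, -0.2455, 0.3361]
eef_rot: [3.14, -0.001, -0.259]
contact_force: [0.5, -1.1, -1.2]
width: 0.008
grasp_force: 0.0
```

```bash
for i in 1; do python3 steer.py '[[0,0,0,0,0,0.0015,0],[0,0,0,0,0,0.001,0],[0,0,0,0,0,0,0]]'|sed -n '1,4p'; done
python3 steer.py '[[0,0,0,0,0,0.001,0],[0,0,0,0,0,0,0]]'|sed -n '1,4p'
```

```text
time_s: 24.62
tcp_pos: [0.5037, -0.2454, 0.3334]
eef_rot: [3.14, -0.0, -0.259]
contact_force: [-0.8, -0.5, 0.1]
time_s: 24.78
tcp_pos: [0.5038, -0.2455, 0.3328]
eef_rot: [3.14, -0.001, -0.259]
contact_force: [1.1, -0.5, 0.7]
```

```bash
python3 steer.py '[[0,0,0,0,0,0.001,0],[0,0,0,0,0,0,0]]'|sed -n '1,4p'
python3 steer.py '[[0,0,0,0,0,0.001,0],[0,0,0,0,0,0,0]]'|sed -n '1,4p'
```

```text
time_s: 24.95
tcp_pos: [0.5039, -0.2456, 0.3326]
eef_rot: [3.14, -0.001, -0.259]
contact_force: [-1.4, 1.5, 3.6]
time_s: 25.12
tcp_pos: [0.5039, -0.2456, 0.3324]
eef_rot: [3.139, -0.001, -0.259]
contact_force: [-2.7, 1.1, 8.4]
```

Contact came at a crown height of 142.7 mm against the 143 mm expected, and it is stiff, so the panel is home. One more millimetre, then retreat.

```bash
python3 steer.py '[[0,0,0,0,0,0.001,0],[0,0,0,0,0,0,0]]'|sed -n '1,4p'
python3 steer.py '[[0,0,0,0,0,-0.005,0],[0,0,0,0,0,-0.015,0],[0,0,0,0,0,-0.03,0],[0,0,0,0,0,-0.03,0],[0,0,0,-0.03,0,-0.02,0],[0,0,0,-0.035,0,0,0],[0,0,0,-0.035,0,0,0],[0,0,0,-0.035,0,0,0],[0,0,0,0,0,0,0],[0,0,0,0,0,0,0]]'
python3 fin.py 15; python3 -c "
from bench import env; print(env.finish_job())"
```

```text
time_s: 25.28
tcp_pos: [0.504, -0.2458, 0.3323]
eef_rot: [3.139, -0.002, -0.259]
contact_force: [-5.0, 2.3, 13.4]
time_s: 26.12
tcp_pos: [0.3722, -0.2103, 0.4296]
eef_rot: [3.14, -0.002, -0.26]
contact_force: [0.1, 0.2, -0.2]
width: 0.002
grasp_force: 0.0
top blue 129 [[-56.7, -5.5, 101.1], [-1.4, 0.9, 130.1], [56.9, 4.2, 144.5]] (array([-0.1, -1. ]), array([114.5,  10.5]), 0.0, 129)
  top z [(-50, 130.7), (-40, 130.6), (-30, 130.4), (0, 141.6), (30, 133.2), (40, 129.0), (50, 132.4)] crown
top grey 129 [[-59.7, 60.1, 104.3], [-1.9, 66.4, 130.5], [57.9, 70.3, 142.7]] (array([-0.8, 65.1]), array([118.9,  10.4]), 0.0, 129)
  top z [(-50, 129.9), (-40, 131.0), (-30, 132.2), (0, 143.0), (30, 132.4), (40, 131.1), (50, 130.5)] crown
scene blue 246 [[-58.3, -3.3, 100.3], [-18.1, 5.7, 120.9], [57.0, 10.5, 139.8]] (array([-0.7,  3.9]), array([120. ,  14.9]), 0.1, 246)
  top z [(-50, 127.8), (-40, 128.0), (-30, 128.9), (0, 139.3), (30, 128.3), (40, 128.2), (50, 122.6)] crown
scene grey 290 [[-61.7, 61.7, 100.6], [-11.9, 72.1, 119.3], [57.6, 76.6, 139.2]] (array([-1.3, 68.5]), array([122.6,  17.4]), 0.4, 290)
  top z [(-50, 127.6), (-40, 129.0), (-30, 131.0), (0, 139.0), (30, 127.3), (40, 127.6), (50, 127.9)] crown
the job is handed in; nothing more can be done
None
```

The blue panel hung on the scale until it was still, and it now stands fully home in the rack's free slot, upright and within about 1–2 mm of centred; the job was handed in at about 26 s.

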